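# Lay the slide box down against the bench rail

### The job

Of the two closed slide boxes standing on edge, tip the larger one over with a push so that it lies flat with its white lid up, then push it along the bench until its clasp side is snug and flush against the long low rail, anywhere along it. Only push with the fingers, never pinch or lift the box, and leave the small standing box and everything else where it is.

Things in the scene. Friction and masses are not known exactly. Their poses are not given: they have to be found in the camera images.
- large_box: The larger slide box, closed, empty, 34 mm thick (its x), 130 long (y), 90 tall (z), a rigid block of 0.15 to 0.31 kg. It stands on its hinged long side; origin at the centre of the underside as it stands. Its +x face, the grey base half (22 mm), looks roughly to the rail; its -x face, the white lid half (12 mm), roughly to the robot; its +z face is the clasp side.
- heel (a point): Middle of the large box's lower edge on the grey side (own x +17, y 0, z 0 mm). Pushed high on the lid towards own +x, the box tips over this edge, falls by itself past about 21 degrees and lies base down, 34 mm high: own x down, own z roughly to the rail. This edge stays on the bench throughout.
- lid_face (a point): Centre of the outside of the large box's white lid (own x -17, y 0, z 45 mm); 34 mm above the bench when the box lies lid up.
- base_face (a point): Centre of the outside of the large box's grey base (own x +17, y 0, z 45 mm); at bench height when the box lies lid up.
- clasp_left (a point): End of the large box's clasp side at own y +65 mm (own x 0, z 90 mm), mid-thickness; comes to the rail at the end.
- clasp_right (a point): The other end of the clasp side, own y -65 mm.
- rail: Aluminium stop rail fixed to the bench beyond the boxes, running across in front of the robot: 740 mm long (its y), 18 mm high, 12 mm thick with a 3 mm foot behind. Origin at bench height at the middle of its front face, the plane x = 0 of its frame; own +x points away from the robot, so boxes lie at negative x.
- small_box: Bystander: the smaller slide box of the same make, standing on edge beside the large one: 30 x 85 x 70 mm, origin at the centre of its underside, same axes.
- filed_box: Bystander: another small slide box, already lying lid up against the rail towards its left (+y) end, 325 mm from the middle: 70 mm from front to back, 85 mm along the rail, 30 mm high; origin at the middle of its side nearest the robot, 15 mm up.
- mailer: Bystander: white plastic slide mailer 82 x 30 x 20 mm lying behind the small box; origin under its centre.
- dropper: Bystander: amber dropper bottle 32 mm across, 75 mm tall, on the right; origin under its centre.
- staining_jar: Bystander: white staining jar 56 mm across, 85 mm tall, on the left; origin under its centre.
- petri_dish: Bystander: clear closed dish 90 mm across, 15 mm high, on the right; origin under its centre.
- marker: Bystander: marker pen 115 mm long (its x), 13 mm thick, lying on the left; origin under its centre.
- mouse: Bystander: black computer mouse 105 x 60 x 31 mm on the left; origin under its centre.
Mind the look-alikes: they are no part of the job. What is shaped like the large_box but purple or red is not meant.

How it is judged:
By the outcome, as a careful person would: the job done as asked, in the order asked, and still so for the second after the job is handed in, with the robot touching nothing.
It also fails if it takes over 67 s, if anything falls off the work surface, if the arm or the gripper's body presses on something with over 40 N, if the wrist force passes 120 N, or if a joint passes its speed limit or range.

### The arm

A 6-joint arm with a two-finger parallel gripper is mounted at the origin on the work surface. World frame = base frame: x ahead of the robot, y to its left, z up, the work surface at z = 0. Lengths are in m, angles in rad, forces in N, time in s.
With the tool pointing down it reaches from about 0.4 to 0.825 m from the base axis. Payload 7 kg.
Tool frame: the origin (TCP) lies on the centre line of the jaws, within the pads' length; the fingertips stand 17 mm ahead of it and the grasp point (between the pads) lies 2 mm behind it; z points along the fingers, y is the line along which they close (so a half turn about z gives the same grasp; the last joint's range is limited). The gripper opens to 85 mm and grips with 20 to 120 N. Pads are 22 mm wide; open, the fingers measure 114 mm over their backs; the gripper's body (76 mm by 85 mm) begins 54 mm behind the grasp point. The pads swing forward as they close: fully open they stand 13 mm farther back than shut.
Start: joints at [-0.998, 0.359, 0.012, 0, -1.224, -0.288], TCP at [0.19, -0.648, 0.227] pointing down, gripper open.
Joint ranges: [-3.07, 3.07], [-1.43, 2.12], [-1.02, 1.25], [-3.03, 1.67], [-3.05, -0], [-3.03, 3.03]. Speed limits (rad/s): [2.39, 2.39, 3.01, 3.14, 3.14, 3.14].

### API

Orientations are given as a 3x3 rotation matrix whose columns are the frame's x, y, z axes.
In Python, from cell import robot, snapshot gives the robot as it stands.
- The arm moves only by the tool drive_tool, never from a script. Its argument "increments" is a list of rows, each a list of 5 numbers: the closure in counts, from 0 (fully open) to 255 (shut), then the shift along the tool's x, y, z in cm, then the turn about the tool's z in rad. In form: [[jaw, x, y, z, yaw], ...]. A call has 1 to 8 rows; each row is the pose to reach, as a shift and turn from the pose commanded when the call began, along the tool's axes at that moment; what a row does not reach only later rows make up. A row lasts 1/8 s, in which the tool goes at most 62.5 mm and 10.7 degrees, less where a joint would pass 70% of its speed; a pose out of reach is approached as far as the arm can. A call with a gripper value outside its range is refused whole. The fingers move at their own pace and stop on an object; the grip force is fixed at half the most. Time passes only in rows, so rows that repeat a pose let the fingers close. It gives the time, the measured TCP pose, the force, the opening and the grip force at its end, in the units of the state.
- robot.get_obs(): the state, without advancing time (a new reading comes with each control period).
- snapshot(name): name is "side" or "top"; returns a dict with "pixels" (384x512x3 uint8, red, green, blue), "depth" (384x512 float32, m along the optical axis (not along the pixel's ray), 0 where there is no reading), "fx", "fy", "cx", "cy" (pixels), "R" (3x3) and "t" (3): a world point X has camera coordinates R X + t. Camera axes: x right, y down, z forward; pixel columns grow to the right and rows downward; lengths in m; the calibration is good to about 2 mm. A picture is of the moment at which its call begins.
- robot.finish_job(): hands the job in; it is judged then, once.
The state is a dict: "time": time; "joints": joint angles; "qvel": joint speeds; "joint_torque": joint torques, N m; "eef_pos": TCP position; "orientation": TCP orientation; "ft_force": force on the tool from outside, world axes, zero at the start; "torque": the same for the moment, N m; "opening": finger opening in m; "gripper_force": force on a finger pad.
Only numpy, scipy, OpenCV 4.12 (cv2) and the standard library are available. Lean on these libraries where they do the work, as an engineer would, in place of code of your own. Each camera call takes 0.05 s, during which the arm holds its last target. There are 200 camera calls.

## Working session

There is one attempt and no reset: what is moved stays moved. The work goes in short steps, Python scripts to look and compute and a tool call to move; the robot and the scene stay as the last step left them, time stands still between calls to the robot, and variables do not carry over. Pictures are saved under pics/ and viewed, at most 10 in all, crops included, and the job is handed in when it is done.

Besides the shell and the picture viewer there is one more tool, called by a JSON object that holds its "api" and its "payload", one argument or row to a line. drive_tool: Moves the arm, as the interface text tells. Its arguments: {"type":"object","properties":{"increments":{"type":"array"}},"required":["increments"]}

```bash
mkdir -p pics; ls
cat > h.py <<'E'
import numpy as np, cv2
from cell import robot, snapshot
def pts(s):
    d=s["depth"]; v,u=np.mgrid[:384,:512]
    c=np.stack([(u-s["cx"])/s["fx"]*d,(v-s["cy"])/s["fy"]*d,d],-1)
    return (c-np.array(s["t"]))@np.array(s["R"])
def save(s,n): cv2.imwrite("pics/"+n,s["pixels"][...,::-1])
E
python3 - <<'E'
from h import *
o=robot.get_obs(); print(o["time"],o["eef_pos"],np.round(o["orientation"],3),o["opening"])
a=snapshot("side");b=snapshot("top")
np.save("side.npy",a,allow_pickle=True);np.save("top.npy",b,allow_pickle=True)
save(a,"s0.png");save(b,"t0.png")
for s in(a,b): print(-np.array(s["R"]).T@np.array(s["t"]), (s["depth"]>0).mean())
E
```

```text
pics
0.0 [ 0.18947872 -0.64734531  0.22605049] [[-0.96  -0.281 -0.001]
 [-0.281  0.96   0.002]
 [ 0.     0.002 -1.   ]] 0.0855734832967697
[0.00316158 0.57011505 0.84174441] 0.9960428873697916
[0.4211485  0.08312409 1.11725215] 0.9961700439453125
```

View pics/s0.png

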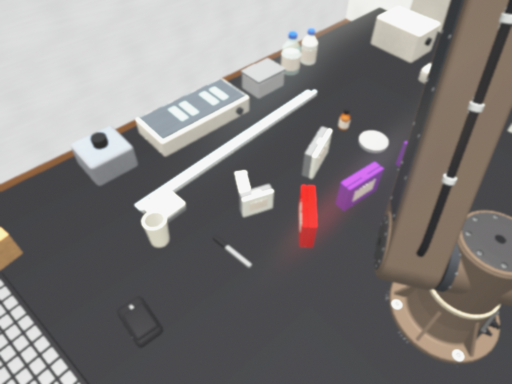

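View pics/t0.png

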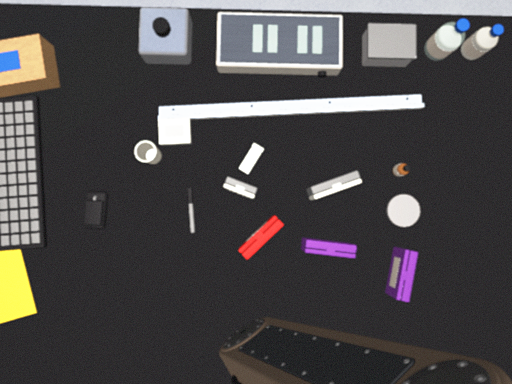

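The pictures show these candidates (top-view pixels):
- White/grey standing box at (335,186), side view (318,150). It is long.
- Small white/grey box at (240,187), with the mailer at (251,158) behind it.
- Red box at (261,237), and purple boxes at (330,248) and (402,275), all excluded by colour.
- Filed box at (174,130), against the rail.

I choose (335,186) and will check it in a crop while measuring.

Run:
```python
from h import *
a=np.load("side.npy",allow_pickle=True).item();b=np.load("top.npy",allow_pickle=True).item()
P=pts(b)
def fit(m,n):
    p=P[m][:,:2].astype(np.float32); print(n,m.sum(),np.round(P[m][:,2].mean(),4),cv2.minAreaRect(p), np.round(p.min(0),3),np.round(p.max(0),3))
def roi(r,lo,hi):
    m=np.zeros((384,512),bool); m[r[1]:r[3],r[0]:r[2]]=1
    return m&(P[...,2]>lo)&(P[...,2]<hi)
fit(roi((290,160,375,210),.08,.10),"large top")
fit(roi((290,160,375,210),.01,.10),"large all")
fit(roi((215,170,265,205),.06,.08),"small top")
fit(roi((235,140,270,175),.012,.03),"mailer")
fit(roi((385,155,415,182),.02,.09),"dropper")
fit(roi((380,190,425,230),.007,.03),"petri")
fit(roi((235,210,290,262),.02,.11),"red")
fit(roi((298,235,362,262),.02,.11),"purple1")
fit(roi((380,245,420,305),.02,.11),"purple2")
# rail front line: per column, nearest-x pixel at z>9mm
m=roi((195,90,428,122),.010,.03); cols=range(205,420,5)
L=[]
for c in cols:
    p=P[m[:,c],c] if m[:,c].any() else None
    if p is not None: L.append([p[:,0].min(),p[:,0].max(),p[:,1].mean(),p[:,2].mean()])
L=np.array(L); k=np.polyfit(L[:,2],L[:,0],1);k2=np.polyfit(L[:,2],L[:,1],1); print("rail x=k*y+c",k,k2,L[[0,-1]], np.std(L[:,0]-np.polyval(k,L[:,2])))
c1=cv2.resize(a["pixels"][115:190,285:360],None,fx=5,fy=5,interpolation=2);c2=cv2.resize(b["pixels"][150:225,295:370],None,fx=5,fy=5,interpolation=2)
cv2.imwrite("pics/c0.png",np.hstack([c1,c2])[...,::-1])
```

```text
large top 646 0.0899 ((0.4997555613517761, -0.12920361757278442), (0.03402232751250267, 0.13130022585391998), 20.70098114013672) [ 0.464 -0.191] [ 0.535 -0.063]
large all 700 0.0864 ((0.4995609223842621, -0.1291584074497223), (0.03435347601771355, 0.13152243196964264), 20.71158790588379) [ 0.462 -0.191] [ 0.535 -0.063]
small top 362 0.0696 ((0.48911988735198975, 0.11851807683706284), (0.0844511166214943, 0.029928728938102722), 69.73368072509766) [0.462 0.075] [0.515 0.162]
mailer 331 0.0186 ((0.572198748588562, 0.091702401638031), (0.03172341734170914, 0.08205879479646683), 60.75560760498047) [0.532 0.061] [0.615 0.123]
dropper 155 0.0519 ((0.5483052730560303, -0.3175586462020874), (0.030651628971099854, 0.029581714421510696), 0.7641894817352295) [ 0.533 -0.332] [ 0.564 -0.303]
petri 839 0.0151 ((0.4378918409347534, -0.33103957772254944), (0.08822117745876312, 0.08804528415203094), 44.9938850402832) [ 0.394 -0.377] [ 0.48  -0.286]
red 722 0.0875 ((0.3610571026802063, 0.06230601295828819), (0.03459599241614342, 0.12954246997833252), 44.54500198364258) [0.305 0.007] [0.416 0.118]
purple1 774 0.0848 ((0.3353474736213684, -0.11557207256555557), (0.1295173615217209, 0.03427960351109505), 84.50151062011719) [ 0.315 -0.18 ] [ 0.358 -0.05 ]
purple2 1148 0.0754 ((0.27076756954193115, -0.3113081157207489), (0.03635028004646301, 0.12995421886444092), 79.48533630371094) [ 0.206 -0.34 ] [ 0.337 -0.283]
rail x=k*y+c [-0.07103316  0.69988253] [-0.06868463  0.7102472 ] [[ 0.68416355  0.69525551  0.22009913  0.01746741]
 [ 0.72693827  0.73394958 -0.36420783  0.0167323 ]] 0.0007293074162567023
```

View pics/c0.png

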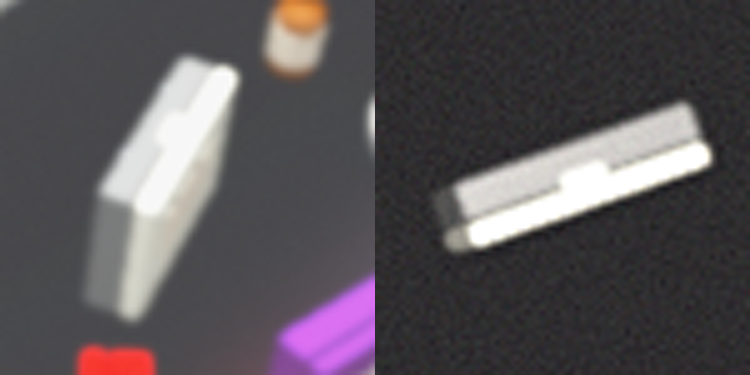

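The crop shows the large box: grey half with the clasp facing the rail, white lid facing the robot. It measures 131 x 34 mm and is 90 mm tall, with its +x axis at 20.7°. The rail normal is at 4.0°.

The plan is to keep the fingers open and spread along the box, tool x opposite to the push. I'll hover behind the lid first.

{"api": "drive_tool", "payload": {
  "increments": [
    [0,-2,2.1,0,0],
    [0,-6,6.3,0,0],
    [0,-10,10.5,0,-0.02],
    [0,-14,14.7,0,-0.04],
    [0,-18,18.9,0,-0.06],
    [0,-22,23.1,0,-0.077],
    [0,-26,27.3,0,-0.077],
    [0,-29,30.5,0,-0.077]
  ]
}}

```text
time: 1.1
eef_pos: [0.3827, -0.2716, 0.227]
orientation: [[-0.935, -0.355, 0.0], [-0.355, 0.935, 0.0], [-0.0, 0.0, -1.0]]
ft_force: [-0.0, -0.3, -1.3]
opening: 0.0855
gripper_force: 0.0
```

```bash
cat >> h.py <<'E'
def obs():
    o=robot.get_obs(); R=np.array(o["orientation"]); print("t",round(o["time"],2),"p",np.round(o["eef_pos"],4),"xang",round(np.degrees(np.arctan2(-R[1,0],-R[0,0])),2),"F",np.round(o["ft_force"],1),"q",np.round(o["joints"],2)); return o
def go(o,tgt):  # cm shift in tool axes to world target
    print("shift cm",np.round(100*np.array(o["orientation"]).T@(np.array(tgt)-o["eef_pos"]),2))
E
python3 - <<'E'
from h import *
o=obs(); go(o,[.445,-.15,.226])
E
```

```text
t 1.1 p [ 0.3827 -0.2716  0.227 ] xang 20.78 F [-0.  -0.3 -1.3] q [-0.2   0.01 -0.42 -0.   -1.13 -1.01]
shift cm [-10.13   9.16   0.1 ]
```

{"api": "drive_tool", "payload": {
  "increments": [
    [0,-2.5,2.3,0,0],
    [0,-6,5.4,0,0],
    [0,-9,8.2,2,0],
    [0,-10.1,9.2,5,0],
    [0,-10.1,9.2,7,0],
    [0,-10.1,9.2,7,0]
  ]
}}

```text
time: 1.85
eef_pos: [0.4429, -0.1515, 0.1556]
orientation: [[-0.935, -0.354, -0.004], [-0.354, 0.935, -0.0], [0.003, 0.001, -1.0]]
ft_force: [-0.5, 0.6, 0.7]
opening: 0.0854
gripper_force: 0.0
```

Run:
```python
from h import *
o=obs(); a=snapshot("side");b=snapshot("top")
cv2.imwrite("pics/s1.png",np.hstack([cv2.resize(s["pixels"][100:260,y:y+200],(400,320)) for s,y in((a,220),(b,240))])[...,::-1])
R=np.array(o["orientation"])
for s in(a,b):
    P=(pts(s)-o["eef_pos"])@R
    m=(abs(P[...,0])<.03)&(abs(P[...,1])<.075)&(P[...,2]>-.06)&(P[...,2]<.03)&(s["depth"]>0)
    p=P[m]; print(len(p),np.round(np.percentile(p,[0,1,50,99,100],axis=0),3).tolist())
```

```text
t 1.85 p [ 0.4429 -0.1515  0.1556] xang 20.75 F [-0.5  0.6  0.7] q [ 0.09  0.08 -0.53 -0.   -0.97 -1.3 ]
112 [[-0.01, -0.049, -0.06], [-0.01, -0.048, -0.056], [0.007, 0.049, -0.034], [0.013, 0.058, -0.016], [0.014, 0.058, -0.015]]Traceback (most recent call last):
  File "<stdin>", line 8, in <module>
    return _quantile_unchecked(
        a, q, axis, out, overwrite_input, method, keepdims, weights)
    return _ureduce(a,
                    func=_quantile_ureduce_func,
    ...<5 lines>...
                    overwrite_input=overwrite_input,
                    method=method)
    r = func(a, **kwargs)
    result = _quantile(arr,
                       quantiles=q,
    ...<2 lines>...
                       out=out,
                       weights=wgt)
    slices_having_nans = np.isnan(arr[-1, ...])
                                  ~~~^^^^^^^^^
IndexError: index -1 is out of bounds for axis 0 with size 0
```

View pics/s1.png

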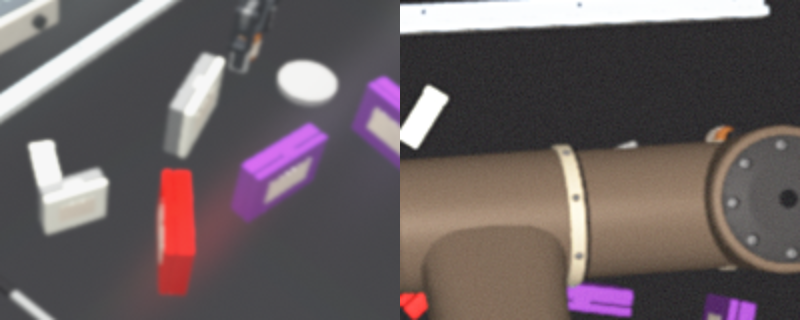

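Run:
```python
from h import *
o=obs(); a=snapshot("side"); R=np.array(o["orientation"])
for y in(-.05,.05):
  for z in(-.03,-.015,.004,.017):
    c=np.array(a["R"])@(o["eef_pos"]+R@[0,y,z])+a["t"]; print(y,z,a["fx"]*c[0]/c[2]+a["cx"],a["fy"]*c[1]/c[2]+a["cy"],c[2])
P=(pts(a)-o["eef_pos"])@R
m=(abs(P[...,0])<.05)&(abs(P[...,1])<.1)&(P[...,2]>-.1)&(P[...,2]<.03); v,u=np.where(m); print(u.min(),u.max(),v.min(),v.max())
im=cv2.resize(a["pixels"][80:160,310:400],None,fx=6,fy=6,interpolation=2)
cv2.imwrite("pics/c1.png",im[...,::-1])
```

```text
t 1.95 p [ 0.4443 -0.152   0.1575] xang 20.73 F [-0.5  0.1  1.3] q [ 0.09  0.08 -0.53  0.   -0.97 -1.3 ]
-0.05 -0.03 350.80254884718573 108.3087584142512 1.0628972603742763
-0.05 -0.015 349.75411761806686 112.798349864081 1.0741055690094063
-0.05 0.004 348.4571060559331 118.35241183587085 1.088302759947238
-0.05 0.017 347.58900226947605 122.06980524136657 1.0980166274310172
0.05 -0.03 338.46057429696185 130.05703297641446 1.0028615792137463
0.05 -0.015 337.4864864418442 134.57204112341432 1.0140698878488763
0.05 0.004 336.28312655012235 140.1497512717876 1.0282670787867079
0.05 0.017 335.47874187312425 143.87816586076673 1.0379809462704874
334 361 94 134
```

View pics/c1.png

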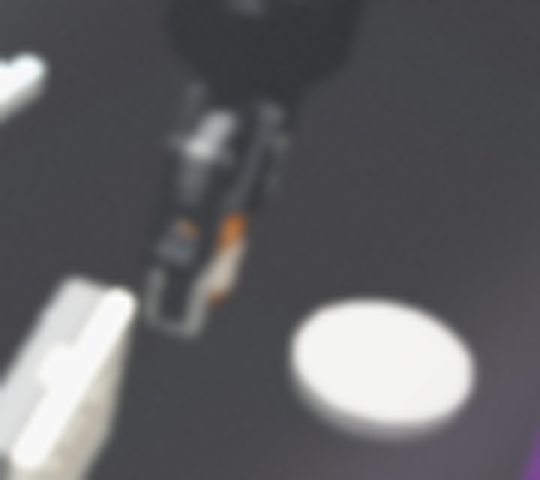

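The near fingertip ends at about crop (180,330), i.e. pixel (340,135), so open tips sit about 15 mm behind the TCP. I'll verify the method by shutting the jaws, where the tips should move ahead.

{"api": "drive_tool", "payload": {
  "increments": [
    [255,0,0,0,0],
    [255,0,0,0,0],
    [255,0,0,0,0],
    [255,0,0,0,0],
    [255,0,0,0,0],
    [255,0,0,0,0],
    [255,0,0,0,0],
    [255,0,0,0,0]
  ]
}}

```text
time: 3.0
eef_pos: [0.4442, -0.1518, 0.157]
orientation: [[-0.935, -0.354, -0.0], [-0.354, 0.935, 0.0], [0.0, 0.0, -1.0]]
ft_force: [0.3, -0.2, -0.5]
opening: -0.0002
gripper_force: 0.0
```

Run:
```python
from h import *
o=obs(); print(o["opening"]); a=snapshot("side"); R=np.array(o["orientation"])
for y in(-.0,):
  for z in(-.015,0.004,.017):
    c=np.array(a["R"])@(o["eef_pos"]+R@[0,y,z])+a["t"]; print(y,z,a["fx"]*c[0]/c[2]+a["cx"],a["fy"]*c[1]/c[2]+a["cy"],c[2])
P=(pts(a)-o["eef_pos"])@R
m=(abs(P[...,0])<.04)&(abs(P[...,1])<.08)&(P[...,2]>-.1)&(P[...,2]<.03); p=P[m]; v,u=np.where(m); print(u.min(),u.max(),v.min(),v.max(),np.round(np.percentile(p,[0,1,50,99,100],axis=0),3).tolist())
im=cv2.resize(a["pixels"][80:160,310:400],None,fx=6,fy=6,interpolation=2)
cv2.imwrite("pics/c2.png",im[...,::-1])
```

```text
t 3.0 p [ 0.4442 -0.1518  0.157 ] xang 20.73 F [ 0.3 -0.2 -0.5] q [ 0.09  0.08 -0.53 -0.   -0.97 -1.3 ]
-0.00021972027721015977
-0.0 -0.015 343.7670119081194 123.5903019635991 1.0442937294492227
-0.0 0.004 342.5130178150268 129.1573472722938 1.05848732091647
-0.0 0.017 341.67422276893086 132.8811367638443 1.0681987256045866
337 358 97 129 [[-0.017, -0.027, -0.1], [-0.016, -0.013, -0.1], [0.007, 0.017, -0.074], [0.019, 0.062, -0.004], [0.02, 0.063, -0.0]]
```

View pics/c2.png

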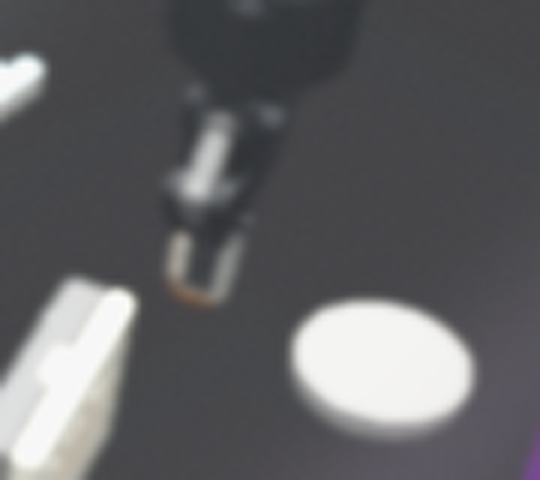

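Shut, the tips end at about pixel (343,130), roughly 0–5 mm ahead of the TCP. Open tips are therefore between 15 mm behind and 4 mm ahead, and I'll choose heights that are safe for both. Next I open the jaws, descend behind the lid to TCP z 0.065, and close in.

{"api": "drive_tool", "payload": {
  "increments": [
    [0,0,0,0,0],
    [0,0,0.1,1,0],
    [0,0,0.1,3,0],
    [0,0,0.1,5,0],
    [0,0,0.1,7,0],
    [0,0,0.1,8.5,0],
    [0,0,0.1,9.2,0],
    [0,-1,0.1,9.2,0]
  ]
}}

```text
time: 4.05
eef_pos: [0.4527, -0.1474, 0.0645]
orientation: [[-0.935, -0.354, -0.001], [-0.354, 0.935, -0.0], [0.001, 0.0, -1.0]]
ft_force: [0.1, -0.2, -0.1]
opening: 0.0854
gripper_force: 0.0
```

{"api": "drive_tool", "payload": {
  "increments": [
    [0,-0.5,0,0,0],
    [0,-0.9,0,0,0],
    [0,-1.3,0,0,0],
    [0,-1.7,0,0,0],
    [0,-2.1,0,0,0],
    [0,-2.5,0,0,0],
    [0,-2.9,0,0,0],
    [0,-3.2,0,0,0]
  ]
}}

```text
time: 5.05
eef_pos: [0.4833, -0.1359, 0.065]
orientation: [[-0.935, -0.354, -0.0], [-0.354, 0.935, -0.0], [0.0, -0.0, -1.0]]
ft_force: [-0.8, -1.3, 0.3]
opening: 0.0855
gripper_force: 0.2
```

Run:
```python
from h import *
o=obs(); a=snapshot("side"); save(a,"s3.png")
P=pts(a)[105:200,290:350]; m=P[...,2]>.02; p=P[m]; p=p[(p[:,0]>.44)&(p[:,2]<.12)]
print(np.round(np.percentile(p,[0,50,99,100],axis=0),3).tolist())
```

```text
t 5.05 p [ 0.4833 -0.1359  0.065 ] xang 20.73 F [-0.8 -1.3  0.3] q [ 0.12  0.25 -0.57  0.   -0.75 -1.33]
[[0.454, -0.327, 0.02], [0.489, -0.09, 0.066], [0.55, -0.063, 0.112], [0.56, -0.06, 0.118]]
```

Run:
```python
import cv2
i=cv2.imread("pics/s3.png"); cv2.imwrite("pics/c3.png",cv2.resize(i[90:190,280:380],None,fx=5,fy=5,interpolation=2))
```

```text
(no output)
```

View pics/c3.png

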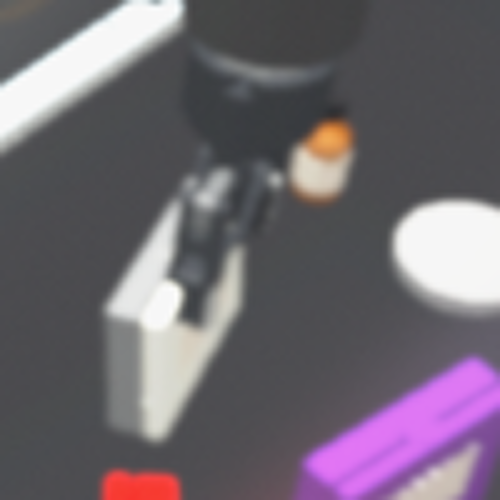

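The fingertips bear on the lid about 15–20 mm below its top edge, near crop (195,320), and the box has begun to lean. I continue the push.

{"api": "drive_tool", "payload": {
  "increments": [
    [0,-0.4,0,0,0],
    [0,-0.8,0,0,0],
    [0,-1.2,0,0,0],
    [0,-1.6,0,0,0],
    [0,-2.0,0,0,0],
    [0,-2.4,0,0,0],
    [0,-2.8,0,0,0],
    [0,-3.1,0,0,0]
  ]
}}

```text
time: 6.1
eef_pos: [0.5123, -0.1249, 0.065]
orientation: [[-0.935, -0.354, -0.0], [-0.354, 0.935, -0.0], [0.0, -0.0, -1.0]]
ft_force: [-0.3, 0.1, -0.1]
opening: 0.0851
gripper_force: 0.0
```

Run:
```python
from h import *
o=obs(); a=snapshot("side"); 
i=cv2.resize(a["pixels"][90:190,260:360],None,fx=5,fy=5,interpolation=2); cv2.imwrite("pics/c4.png",i[...,::-1])
```

```text
t 6.1 p [ 0.5123 -0.1249  0.065 ] xang 20.73 F [-0.3  0.1 -0.1] q [ 0.13  0.29 -0.52  0.   -0.77 -1.34]
```

View pics/c4.png

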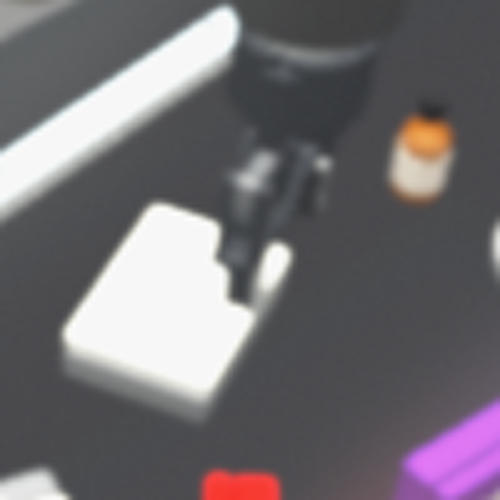

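The box now lies flat, white lid up, with its near side around crop (210,400) to (290,250). I back off and measure it.

{"api": "drive_tool", "payload": {
  "increments": [
    [0,1,0,0,0],
    [0,2.5,0,0,0],
    [0,4,0,0,0],
    [0,4.8,0,0,0],
    [0,4.8,0,0,0]
  ]
}}

```text
time: 6.78
eef_pos: [0.4667, -0.1423, 0.0653]
orientation: [[-0.935, -0.354, 0.001], [-0.354, 0.935, 0.0], [-0.001, -0.0, -1.0]]
ft_force: [1.3, 1.0, 2.3]
opening: 0.0856
gripper_force: 0.0
```

```bash
cat >> h.py <<'E'
def box(a):
    P=pts(a); m=(abs(P[...,2]-.034)<.006)&(P[...,0]>.47)&(P[...,0]<.735)&(P[...,1]>-.28)&(P[...,1]<.05)&(a["pixels"].min(2)>140)
    n,l,st,_=cv2.connectedComponentsWithStats(m.astype(np.uint8)); k=1+np.argmax(st[1:,4]); p=P[l==k]
    r=cv2.minAreaRect(p[:,:2].astype(np.float32)); print("n",len(p),"z",round(p[:,2].mean(),4),r); print(np.round(cv2.boxPoints(r),4).tolist()); return r
E
python3 - <<'E'
from h import *
o=obs(); a=snapshot("side"); box(a)
P=pts(a); m=np.zeros((384,512),bool); m[85:215,130:330]=1
m&=(a["pixels"].min(2)>150)&(P[...,2]>.012)&(P[...,2]<.022)&(P[...,0]>.66); p=P[m]
L=[]
for y in np.arange(-.2,.2,.02):
    q=p[abs(p[:,1]-y)<.01]
    if len(q)>3: L.append((y,q[:,0].min()))
L=np.array(L);print("rail side",np.polyfit(L[:,0],L[:,1],1),len(L))
E
```

```text
t 6.78 p [ 0.4667 -0.1423  0.0653] xang 20.7 F [1.3 1.  2.3] q [ 0.11  0.23 -0.6   0.   -0.74 -1.32]
n 919 z 0.0322 ((0.5588821768760681, -0.10685862600803375), (0.09023825079202652, 0.13239949941635132), 20.568492889404297)
[[0.4934000074863434, -0.06069999933242798], [0.539900004863739, -0.18469999730587006], [0.6244000196456909, -0.15299999713897705], [0.5778999924659729, -0.028999999165534973]]
rail side [-0.07149169  0.69675425] 20
```

The box is at (0.559,-0.107), 20.6°, top about 34 mm high. The rail is at x ≈ 0.698 − 0.071y, normal 4.07°. I descend behind the hinge side, then push along an arc while turning by 0.29 rad.

{"api": "drive_tool", "payload": {
  "increments": [
    [0,0,0,1.5,0],
    [0,0,0,3.5,0],
    [0,0,0,4.8,0],
    [0,0,0,5.4,0],
    [0,-1,0,5.4,0],
    [0,-2,0,5.4,0],
    [0,-3,0,5.4,0],
    [0,-3.5,0,5.4,0]
  ]
}}

```text
time: 7.82
eef_pos: [0.5011, -0.1293, 0.0113]
orientation: [[-0.935, -0.354, 0.001], [-0.354, 0.935, 0.0], [-0.001, -0.0, -1.0]]
ft_force: [0.1, 0.3, -0.9]
opening: 0.0856
gripper_force: 0.0
```

{"api": "drive_tool", "payload": {
  "increments": [
    [0,-0.4,0,0,0],
    [0,-0.8,0,0,0],
    [0,-1.2,0,0,0],
    [0,-1.6,0,0,0],
    [0,-1.8,0,0,0]
  ]
}}

```text
time: 8.45
eef_pos: [0.5168, -0.1232, 0.0109]
orientation: [[-0.935, -0.354, -0.0], [-0.354, 0.935, -0.0], [0.0, 0.0, -1.0]]
ft_force: [-0.2, -1.4, 1.1]
opening: 0.0851
gripper_force: 0.7
```

Run:
```python
from h import *
o=obs(); a=snapshot("side"); box(a)
```

```text
t 8.45 p [ 0.5168 -0.1232  0.0109] xang 20.73 F [-0.2 -1.4  1.1] q [ 0.14  0.37 -0.56 -0.   -0.64 -1.34]
n 693 z 0.0322 ((0.5672069191932678, -0.10353147238492966), (0.09014317393302917, 0.13148042559623718), 21.600553512573242)
[[0.5011000037193298, -0.05900000035762787], [0.5494999885559082, -0.18119999766349792], [0.6333000063896179, -0.14810000360012054], [0.5849000215530396, -0.025800000876188278]]
```

{"api": "drive_tool", "payload": {
  "increments": [
    [0,-0.44,0,0,0.018],
    [0,-0.88,-0.02,0,0.036],
    [0,-1.31,-0.04,0,0.054],
    [0,-1.75,-0.06,0,0.072],
    [0,-2.19,-0.1,0,0.09],
    [0,-2.62,-0.14,0,0.108],
    [0,-3.06,-0.19,0,0.126],
    [0,-3.5,-0.25,0,0.145]
  ]
}}

```text
time: 9.5
eef_pos: [0.5507, -0.1131, 0.011]
orientation: [[-0.977, -0.214, -0.0], [-0.214, 0.977, 0.0], [0.0, 0.0, -1.0]]
ft_force: [-1.0, 0.7, -0.1]
opening: 0.0854
gripper_force: 0.5
```

{"api": "drive_tool", "payload": {
  "increments": [
    [0,-0.44,0,0,0.018],
    [0,-0.88,-0.02,0,0.036],
    [0,-1.31,-0.04,0,0.054],
    [0,-1.75,-0.06,0,0.072],
    [0,-2.19,-0.1,0,0.09],
    [0,-2.62,-0.14,0,0.108],
    [0,-3.06,-0.19,0,0.126],
    [0,-3.5,-0.25,0,0.145]
  ]
}}

```text
time: 10.5
eef_pos: [0.5854, -0.1081, 0.011]
orientation: [[-0.998, -0.07, 0.0], [-0.07, 0.998, 0.0], [-0.0, 0.0, -1.0]]
ft_force: [-1.4, 0.9, -0.0]
opening: 0.0856
gripper_force: 0.5
```

Run:
```python
from h import *
o=obs(); a=snapshot("side"); r=box(a); save(a,"s5.png")
q=cv2.boxPoints(r)
for p in q: print("gap to rail",np.round((.6983-.0713*p[1]-p[0])*.9975,4))
```

```text
t 10.5 p [ 0.5854 -0.1081  0.011 ] xang 4.04 F [-1.4  0.9 -0. ] q [ 0.15  0.45 -0.41 -0.   -0.71 -1.65]
n 389 z 0.0323 ((0.6617164015769958, -0.0825425535440445), (0.08068688213825226, 0.1507013440132141), 40.09900665283203)
[[0.5823000073432922, -0.05090000107884407], [0.6794000267982483, -0.16619999706745148], [0.741100013256073, -0.11420000344514847], [0.6439999938011169, 0.0010999999940395355]]
gap to rail 0.1193
gap to rail 0.0307
gap to rail -0.0346
gap to rail 0.054
```

{"api": "drive_tool", "payload": {
  "increments": [
    [0,-0.3,0,0,0],
    [0,-0.6,0,0,0],
    [0,-0.9,0,0,0],
    [0,-1.2,0,0,0],
    [0,-1.4,0,0,0],
    [0,-1.5,0,0,0]
  ]
}}

```text
time: 11.3
eef_pos: [0.6001, -0.107, 0.011]
orientation: [[-0.997, -0.072, -0.0], [-0.072, 0.997, 0.0], [0.0, 0.0, -1.0]]
ft_force: [-1.5, -0.6, 1.0]
opening: 0.0853
gripper_force: 0.7
```

{"api": "drive_tool", "payload": {
  "increments": [
    [0,-0.1,0,0,0],
    [0,-0.2,0,0,0],
    [0,-0.3,0,0,0],
    [0,-0.3,0,0,0]
  ]
}}

```text
time: 11.8
eef_pos: [0.6032, -0.1068, 0.011]
orientation: [[-0.997, -0.072, 0.0], [-0.072, 0.997, 0.0], [-0.0, -0.0, -1.0]]
ft_force: [-1.0, -0.5, 0.0]
opening: 0.0854
gripper_force: 0.3
```

Run:
```python
from h import *
o=obs(); a=snapshot("side")
i=cv2.resize(a["pixels"][70:190,220:340],None,fx=5,fy=5,interpolation=2); cv2.imwrite("pics/c5.png",i[...,::-1])
```

```text
t 11.8 p [ 0.6032 -0.1068  0.011 ] xang 4.12 F [-1.  -0.5  0. ] q [ 0.14  0.47 -0.37  0.   -0.73 -1.64]
```

View pics/c5.png

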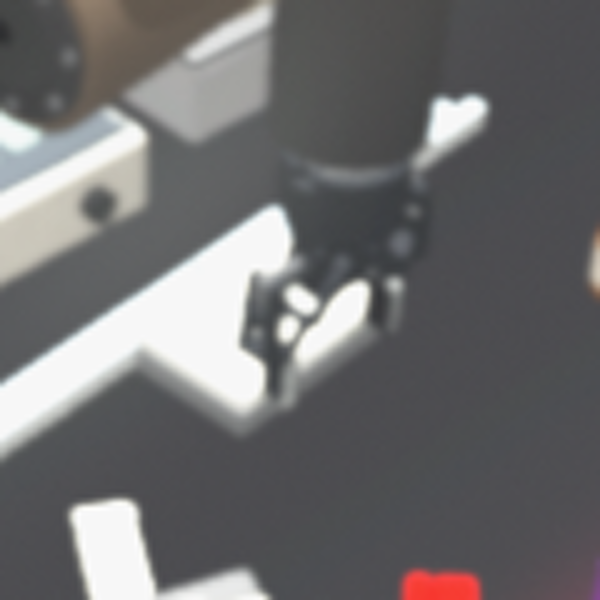

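The box is lid up and almost at the rail, its left clasp corner at crop (145,350). No force rise yet, so I continue in 1 mm steps.

{"api": "drive_tool", "payload": {
  "increments": [
    [0,-0.1,0,0,0],
    [0,-0.2,0,0,0],
    [0,-0.2,0,0,0]
  ]
}}

```text
time: 12.22
eef_pos: [0.6052, -0.1067, 0.011]
orientation: [[-0.997, -0.072, 0.0], [-0.072, 0.997, 0.0], [-0.0, -0.0, -1.0]]
ft_force: [-0.8, 1.2, 0.1]
opening: 0.0852
gripper_force: 0.4
```

{"api": "drive_tool", "payload": {
  "increments": [
    [0,-0.1,0,0,0],
    [0,-0.15,0,0,0],
    [0,-0.15,0,0,0]
  ]
}}

```text
time: 12.6
eef_pos: [0.6059, -0.1066, 0.0109]
orientation: [[-0.997, -0.072, -0.001], [-0.072, 0.997, 0.0], [0.001, 0.0, -1.0]]
ft_force: [-4.2, 0.2, 3.2]
opening: 0.0848
gripper_force: 2.2
```

{"api": "drive_tool", "payload": {
  "increments": [
    [0,-0.1,0,0,0],
    [0,-0.15,0,0,0],
    [0,-0.15,0,0,0],
    [0,-0.15,0,0,0]
  ]
}}

```text
time: 13.1
eef_pos: [0.606, -0.1067, 0.0107]
orientation: [[-0.997, -0.071, -0.004], [-0.071, 0.997, -0.0], [0.004, 0.0, -1.0]]
ft_force: [-7.7, 1.2, 5.2]
opening: 0.0855
gripper_force: 4.1
```

{"api": "drive_tool", "payload": {
  "increments": [
    [0,-0.1,0,0,0],
    [0,-0.15,0,0,0],
    [0,-0.15,0,0,0],
    [0,-0.15,0,0,0]
  ]
}}

```text
time: 13.6
eef_pos: [0.606, -0.1067, 0.0104]
orientation: [[-0.997, -0.071, -0.006], [-0.071, 0.997, -0.0], [0.006, 0.0, -1.0]]
ft_force: [-11.8, 0.4, 7.5]
opening: 0.0853
gripper_force: 5.9
```

It is seated firmly at about 12 N. I back straight off, rise and inspect.

{"api": "drive_tool", "payload": {
  "increments": [
    [0,0.3,0,0,0],
    [0,1,0,0,0],
    [0,2.5,0,0,0],
    [0,4.5,0,0,0],
    [0,6,0,-2,0],
    [0,7,0,-7,0],
    [0,7,0,-12,0],
    [0,7,0,-17,0]
  ]
}}

```text
time: 14.6
eef_pos: [0.5389, -0.1114, 0.1829]
orientation: [[-0.997, -0.072, 0.001], [-0.072, 0.997, 0.0], [-0.001, 0.0, -1.0]]
ft_force: [1.4, 0.2, -1.0]
opening: 0.0854
gripper_force: 0.0
```

{"api": "drive_tool", "payload": {
  "increments": [
    [0,2,-4,-1,0],
    [0,5,-9,-2,0],
    [0,8,-14,-2,0],
    [0,10,-19,-2,0],
    [0,12,-24,-2,0],
    [0,13,-28,-2,0],
    [0,13,-30,-2,0],
    [0,13,-30,-2,0]
  ]
}}

```text
time: 15.6
eef_pos: [0.4312, -0.4206, 0.2005]
orientation: [[-0.998, -0.07, -0.0], [-0.07, 0.998, 0.0], [0.0, 0.0, -1.0]]
ft_force: [0.2, 0.0, -0.1]
opening: 0.0852
gripper_force: 0.0
```

Run:
```python
from h import *
o=obs(); a=snapshot("side"); b=snapshot("top")
P=pts(b); 
def reg(z0,z1,x0,x1,y0,y1): return (P[...,2]>z0)&(P[...,2]<z1)&(P[...,0]>x0)&(P[...,0]<x1)&(P[...,1]>y0)&(P[...,1]<y1)
for n,m in (("box",reg(.028,.045,.55,.75,-.25,.03)),("small",reg(.06,.08,.44,.54,.06,.18)),("mailer",reg(.012,.03,.52,.63,.05,.13)),("petri",reg(.007,.03,.38,.5,-.39,-.27))):
    print(n,m.sum(),cv2.minAreaRect(P[m][:,:2].astype(np.float32)) if m.sum() else None)
m=reg(.028,.045,.55,.75,-.25,.03)
# clasp edge slope and rail slope in top view
for nm,mm,f in(("clasp",m,np.max),("hinge",m,np.min)):
    L=[(P[mm[:,c],c][:,1].mean(),f(P[mm[:,c],c][:,0])) for c in np.where(mm.sum(0)>20)[0][2:-2]]
    L=np.array(L); print(nm,np.polyfit(L[:,0],L[:,1],1))
cv2.imwrite("pics/c6.png",np.hstack([cv2.resize(a["pixels"][60:180,210:330],(390,390),interpolation=2),cv2.resize(b["pixels"][70:200,270:400],(390,390),interpolation=2)])[...,::-1])
```

```text
t 15.6 p [ 0.4312 -0.4206  0.2005] xang 4.02 F [ 0.2  0.  -0.1] q [-0.45  0.26 -0.19 -0.   -1.12 -1.05]
box 1552 ((0.6614872217178345, -0.10165055841207504), (0.09045235812664032, 0.13055305182933807), 3.971952199935913)
small 362 ((0.4890114665031433, 0.11850017309188843), (0.08429377526044846, 0.029837146401405334), 69.90581512451172)
mailer 329 ((0.5724050402641296, 0.09180199354887009), (0.03159917891025543, 0.08228958398103714), 60.302642822265625)
petri 833 ((0.4371139705181122, -0.331516295671463), (0.08549515157938004, 0.09075715392827988), 0.7859982252120972)
clasp [-0.07603158  0.69698182]
hinge [-0.06804503  0.61048668]
```

View pics/c6.png

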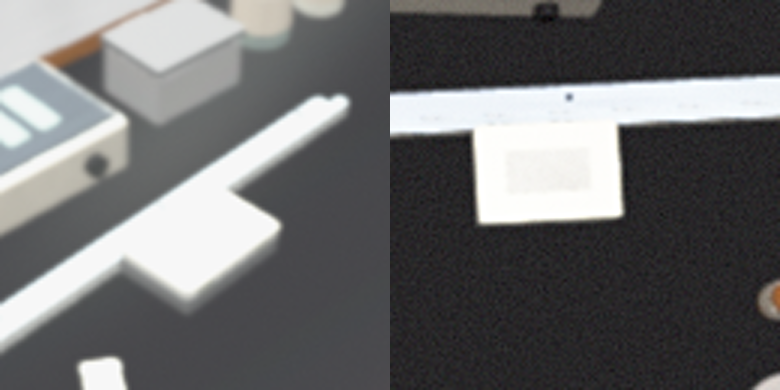

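The crop shows the box lid up at (550,175), with no gap to the rail and parallel to it at 3.97° against 4.07°. The small box and mailer read the same as at the start, and the petri dish does to within about 1 mm. I hand the job in.

```bash
python3 -c "
from cell import robot
print(robot.finish_job())"
```

```text
the job is handed in; nothing more can be done
None
```

The job is handed in: the large box lies flat with its white lid up, its clasp side flush against the rail (3.97° against the rail's 4.07°), finished at about 16 s; of the bystanders, I re-measured the small box, mailer and petri dish, and they had not moved beyond about 1 mm.

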